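Press the end plug into a component tube with the pump clamp and back the clamp off

ROBOT

A 7-joint arm with a two-finger parallel gripper is mounted at the origin on the work surface. World frame = base frame: x ahead of the robot, y to its left, z up, the work surface at z = 0. Lengths are in mm, angles in rad, forces in N, time in s.
With the tool pointing down it reaches from about 425 to 825 mm from the base axis. Payload 3.6 kg.
Tool frame: the origin (TCP) lies on the centre line of the jaws, within the pads' length; the fingertips stand 22 mm ahead of it and the grasp point (between the pads) lies 3 mm ahead of it; z points along the fingers, y is the line along which they close (so a half turn about z gives the same grasp; the last joint's range is limited). The gripper opens to 85 mm and grips with 20 to 120 N. Pads are 22 mm wide; open, the fingers measure 114 mm over their backs; the gripper's body (76 mm by 85 mm) begins 54 mm behind the grasp point. The pads swing forward as they close: fully open they stand 13 mm farther back than shut.
Start: joints at [-0.026, 0.615, -0.013, 1.423, 0.008, 1.103, -0.04], TCP at [649.973, 0.023, 253.297] pointing down, gripper open.
Joint ranges: [-3.12, 3.12], [-0.3, 2.06], [-1.34, 1.32], [0.26, 2.42], [-1.36, 4.5], [0.01, 1.98], [-2.84, 2.84]. Speed limits (rad/s): [2.79, 2.79, 3.14, 3.14, 3.14, 3.14, 3.14].

INTERFACE

Orientations are given as a unit quaternion [w, x, y, z].
In Python, from cell import arm gives the robot as it stands.
- The arm moves only by the tool step_arm, never from a script. Its argument "commands" is a list of rows, each a list of 3 entries, a list of its own where there are three numbers: the shift along the tool's x, y, z in mm, then the turn, a rotation vector about the tool's x, y, z in rad, then the finger opening in mm, from 0 to 85.4. In form: [[[tx, ty, tz], [rx, ry, rz], hand], ...]. A call has 1 to 8 rows; each row is the pose to reach, as a shift and turn from the pose commanded when the call began, along the tool's axes at that moment; what a row does not reach only later rows make up. A row lasts 1/12 s, in which the tool goes at most 41.7 mm and 7.16 degrees, less where a joint would pass 70% of its speed; a pose out of reach is approached as far as the arm can. A call with a gripper value outside its range is refused whole. The fingers move at their own pace and stop on an object; "force" is the grip in N (left out, the last holds). Time passes only in rows, so rows that repeat a pose let the fingers close. It gives the time, the measured TCP pose, the force, the opening and the grip force at its end, in the units of the state.
- arm.get_state(): the state, without advancing time (a new reading comes with each control period).
- arm.snapshot(name): name is "scene" or "side" or "wrist"; returns a dict with "frame" (384x512x3 uint8, red, green, blue), "mtx" (3x3 intrinsics, pixels), "rvec" (rotation vector, rad) and "tvec" (3), from world to camera coordinates, as OpenCV has them. Camera axes: x right, y down, z forward; pixel columns grow to the right and rows downward; lengths in mm; the calibration is good to about 2 mm. A picture is of the moment at which its call begins. There is no depth.
- arm.hand_in(): hands the job in; it is judged then, once.
Trained networks look in a picture, given as the dict that the camera call returned (one of the last four; its "shot" number tells which), for a name from the list of things; names that differ only in an ending like _2 or _b are one class to them, and where a whole thing is asked for, a point or a joint stands for the part that bears it (a point fixed in the world has none). Each returns a list of dicts, best first, with "confidence" (0 to 1); they miss things now and then, are a little off and sometimes report something else, mostly with a low value. They report only what shows in the picture. A call takes as long as a camera call.
- arm.look_for(thing, picture): "centre" ([x, y, z] in mm, in world coordinates, good to about 4 mm: the middle of the surface that is visible of it).
- arm.landmark_of(thing, picture): "centre" ([x, y, z] in mm, in world coordinates, good to about 4 mm: a listed point, or the origin of a listed thing).
The state is a dict: "time": time; "joint_positions": joint angles; "joint_velocities": joint speeds; "joint_torque": joint torques, N m; "ee_pos": TCP position; "eef_rot": TCP orientation; "contact_force": force on the tool from outside, world axes, zero at the start; "moment": the same for the moment, N m; "gripper_width": opening from 0.0 (shut) to 1.0 (fully open); "grasp_force": force on a finger pad.
Only numpy, scipy, OpenCV 4.12 (cv2) and the standard library are available. Lean on these libraries where they do the work, as an engineer would, in place of code of your own. Each camera call takes 0.05 s, during which the arm holds its last target. There are 200 camera calls.

TASK

The clear square tube in the bench clamp has its white end plug only started: pump the clamp's trigger until the jaw has driven the plug fully home against the tube mouth, easing off as soon as you feel it seat and never leaning on the trigger with more than about 3 kg (30 N). Then squeeze the release lever towards its thumb post, keep it squeezed while you slide the head all the way back to its stop, and let go. Leave the other things on the bench where they are.

Things in the scene. Friction and masses are not known exactly. Their poses are not given: they have to be found in the camera images.
- fixture: bench press clamp, bolted down: dark steel base plate 390 x 100 x 12 mm; on it a steel bar along which a grey head slides, and at the far end a clear square tube lying in aluminium cradles against a backstop. Origin: centre of the plate's underside; +x runs along the bar in the direction in which the head advances (towards the tube), z up.
- head (a joint): position of the grey sliding head, m: 0 = fully back at its home stop, growing towards the tube; the jaw meets the fully seated plug at 0.060. It slides forward freely (3 to 6 N), but a friction pawl locks it against sliding back unless the release lever is squeezed (then about 3 N). Trigger, release lever and thumb post ride on it.
- trigger_pad: finger pad of the pump trigger, a grey plate 46 (along the clamp's x) x 32 x 6 mm at the rear (-x) of the head, 142 mm behind the jaw face, pressed down with closed fingers. Origin: centre of its top face, z its outward normal (at rest it leans 0.25 rad), 81 mm above the bench at rest, 36 mm fully pressed. Free space above and behind.
- trigger (a joint): angle of the pump trigger, rad: 0 = up, 0.5 = end stop, sprung back. Over a stroke the pad sinks 45 mm, the head advances about 15 mm (none in the first 6 mm) and the pad shifts 4 mm rearwards on the head. At the pad: 3 to 8 N idle, 9 to 13 N while pressing the plug in; once the plug is home the pad stops part-way and the force climbs steeply, as at the end stop.
- pinch (a point): point on the head, 112 mm above the bench, 21 mm behind the jaw face, between the thumb post and the release lever; axes as the clamp's. In front (+x) the fixed grey thumb post: front face 17 mm ahead of this point, 30 mm wide. Both tops are 130 mm above the bench; free space beside them down to 82 mm. Pinch both from above, fingers closing along x.
- release (a joint): angle of the upright steel release lever (26 mm wide, 6 mm thick, rear face 19 mm behind point pinch), rad: about 0 (within 0.04) at rest, pawl locked; squeezed forward towards the thumb post it frees the head beyond 0.1; end stop 0.24. Sprung back with 1.5 to 2.5 N. Over lever and post: 36 mm at rest, about 25 mm squeezed.
- plug (a joint): how far the white plug's flange stands off the tube mouth, m: 0 = fully home, flange against the tube. It stays where it is left (about 10 N to move).
- tube_mouth (a point): centre of the open end of the clear tube (24 mm square, 112 mm long, axis 55 mm above the bench) into which the white plug is started; the plug's flange, 30 mm square and 5 mm thick, faces the jaw. Axes as the clamp's.
- blue_bin: open blue parts bin 150 x 100 x 60 mm; not part of the job. Origin at the centre of its underside.
- red_bin: open red parts bin 130 x 100 x 50 mm; not part of the job. Origin at the centre of its underside.
- tape_reel: black component reel lying flat, 90 mm across, 18 mm high; not part of the job. Origin at the centre of its underside.
- meter: yellow hand meter lying flat, 160 x 80 x 35 mm; not part of the job. Origin at the centre of its underside.
- spare_tube0: spare clear square tube with white end caps, 248 x 28 x 28 mm, lying beside the clamp; not part of the job. Origin at the centre of its underside.
- spare_tube1: another such spare tube, lying beyond the first; not part of the job. Origin at the centre of its underside.
- spare_plug: spare white square plug standing on its 30 mm flange, 25 mm high, beside the clamp; not part of the job. Origin at the centre of its underside.
- driver: screwdriver lying on the bench beside the clamp; not part of the job. Origin at the centre of its underside.

How it is judged:
By the outcome, as a careful person would: the job done as asked, in the order asked, and still so for the second after the job is handed in, with the robot touching nothing.
It also fails if it takes over 58 s, if anything falls off the work surface, if the arm or the gripper's body presses on something with over 40 N, if the wrist force passes 120 N, or if a joint passes its speed limit or range.

## Working session

There is one attempt and no reset: what is moved stays moved. The work goes in short steps, Python scripts to look and compute and a tool call to move; the robot and the scene stay as the last step left them, time stands still between calls to the robot, and variables do not carry over. Pictures are saved under pics/ and viewed, at most 10 in all, crops included, and the job is handed in when it is done.

Besides the shell and the picture viewer there is one more tool, called in YAML: its name, and indented under it one key for each argument. step_arm: Moves the arm, as the interface text tells. Its arguments: {"type":"object","properties":{"commands":{"type":"array","items":{"type":"array"}},"force":{"type":"number"}},"required":["commands"]}

```bash
mkdir -p pics
cat > h.py <<'E'
from cell import arm
import numpy as np, cv2
from scipy.spatial.transform import Rotation as R
def st():
    s=arm.get_state(); q=s["eef_rot"]
    return s,np.array(s["ee_pos"]),R.from_quat([q[1],q[2],q[3],q[0]])
def proj(p,P):
    return cv2.projectPoints(np.float64(P).reshape(-1,1,3),p["rvec"],p["tvec"],p["mtx"],None)[0].reshape(-1,2)
def save(p,n): cv2.imwrite(f"pics/{n}.png",p["frame"][:,:,::-1])
E
python3 - <<'E'
from h import *
for c in ("scene","side"):
    p=arm.snapshot(c); save(p,c+"0")
    for t in ("fixture","trigger_pad","pinch","tube_mouth","plug","head"):
        for f in (arm.landmark_of,arm.look_for):
            try: r=f(t,p)
            except Exception as e: print(t,e); continue
            print(c,t,f.__name__,[(np.round(d["centre"]).tolist(),round(d["confidence"],2)) for d in r[:2]])
s,x,q=st();print(s["time"],x,q.as_matrix().round(3).tolist(),s["contact_force"])
E
```

```text
scene fixture call [([594.0, 72.0, -3.0], 0.93)]
scene fixture call [([612.0, 100.0, 10.0], 0.92)]
scene trigger_pad call [([564.0, -79.0, 80.0], 0.64)]
scene trigger_pad call []
scene pinch call [([589.0, 40.0, 114.0], 0.94)]
scene pinch call []
scene tube_mouth call [([604.0, 122.0, 55.0], 0.91)]
scene tube_mouth call [([609.0, 103.0, 19.0], 0.84)]
plug it knows: blue_bin, driver, fixture, meter, pinch, red_bin, spare_plug, spare_tube, tape_reel, trigger_pad, tube_mouth
scene plug call [([593.0, 24.0, 80.0], 0.62)]
head it knows: blue_bin, driver, fixture, meter, pinch, red_bin, spare_plug, spare_tube, tape_reel, trigger_pad, tube_mouth
scene head call [([595.0, 27.0, 82.0], 0.75), ([686.0, -24.0, 25.0], 0.27)]
side fixture call [([593.0, 67.0, 2.0], 0.88), ([687.0, 6.0, 5.0], 0.15)]
side fixture call [([588.0, 145.0, 32.0], 0.81)]
side trigger_pad call [([564.0, -76.0, 80.0], 0.58)]
side trigger_pad call []
side pinch call [([590.0, 46.0, 113.0], 0.81)]
side pinch call [([579.0, 58.0, 80.0], 0.6)]
side tube_mouth call [([605.0, 117.0, 58.0], 0.63)]
side tube_mouth call [([591.0, 146.0, 31.0], 0.71)]
plug it knows: blue_bin, driver, fixture, meter, pinch, red_bin, spare_plug, spare_tube, tape_reel, trigger_pad, tube_mouth
side plug call [([599.0, 114.0, 66.0], 0.38)]
head it knows: blue_bin, driver, fixture, meter, pinch, red_bin, spare_plug, spare_tube, tape_reel, trigger_pad, tube_mouth
side head call [([577.0, 54.0, 83.0], 0.72)]
1.1 [6.49971961e+02 7.22262305e-03 2.53314041e+02] [[-0.0, 1.0, -0.0], [1.0, 0.0, 0.0], [0.0, -0.0, -1.0]] [0.21586961 0.00785256 0.10880952]
```

View pics/scene0.png

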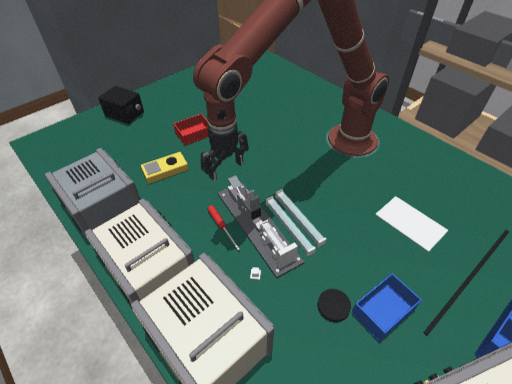

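View pics/side0.png

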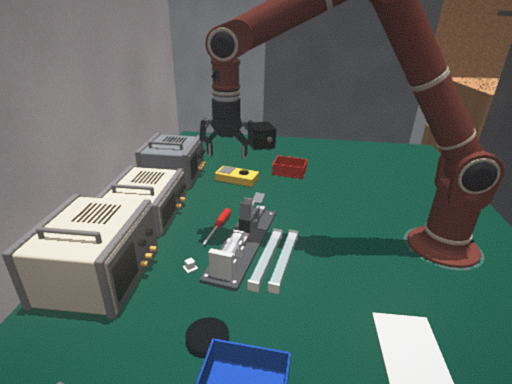

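The clamp's bar runs from the trigger, near (235,185) in scene under the gripper, to the tube end at (290,262). That puts its yaw at about 78°, with the pad near (564,-78) and pinch near (589,43). The spare tubes lie on the robot side, and the driver and spare plug on the far side. Next I move above the pad with the fingers shut.

step_arm:
  commands:
    - [[-20, -22, 10], [0, 0, -0.12], 0]
    - [[-40, -44, 20], [0, 0, -0.24], 0]
    - [[-60, -66, 30], [0, 0, -0.36], 0]
    - [[-78, -86, 40], [0, 0, -0.48], 0]
    - [[-78, -86, 50], [0, 0, -0.6], 0]
    - [[-78, -86, 50], [0, 0, -0.72], 0]
    - [[-78, -86, 50], [0, 0, -0.84], 0]
    - [[-78, -86, 50], [0, 0, -0.96], 0]

```text
time: 1.77
ee_pos: [563.9, -78.3, 203.3]
eef_rot: [-0.0, 0.298, 0.955, -0.0]
contact_force: [-0.9, 0.2, -0.8]
gripper_width: 0.002
grasp_force: 0.0
```

step_arm:
  commands:
    - [[0, 0, 0], [0, 0, -0.12], 0]
    - [[0, 0, 0], [0, 0, -0.24], 0]
    - [[0, 0, 0], [0, 0, -0.36], 0]
    - [[0, 0, 0], [0, 0, -0.41], 0]
    - [[0, 0, 0], [0, 0, -0.41], 0]

```text
time: 2.18
ee_pos: [564.0, -78.4, 203.3]
eef_rot: [0.0, 0.1, 0.995, 0.0]
contact_force: [0.0, -0.6, 0.2]
gripper_width: -0.0
grasp_force: 0.0
```

Run:
```python
from h import *
for c in ("wrist","scene","side"):
    p=arm.snapshot(c); save(p,c+"1")
    for t in ("fixture","trigger_pad","pinch","tube_mouth"):
        r=arm.landmark_of(t,p)
        print(c,t,[(np.round(d["centre"]).tolist(),round(d["confidence"],2)) for d in r[:2]])
s,x,q=st();print(s["time"],x,q.as_matrix().round(3).tolist(),s["contact_force"])
```

```text
wrist fixture [([590.0, 67.0, 1.0], 0.79)]
wrist trigger_pad [([567.0, -80.0, 82.0], 0.66)]
wrist pinch [([587.0, 43.0, 111.0], 0.68), ([472.0, 140.0, 3.0], 0.64)]
wrist tube_mouth [([604.0, 117.0, 56.0], 0.65)]
scene fixture [([595.0, 70.0, -2.0], 0.88)]
scene trigger_pad [([565.0, -73.0, 81.0], 0.52), ([623.0, 417.0, 0.0], 0.44)]
scene pinch [([589.0, 41.0, 115.0], 0.85)]
scene tube_mouth [([603.0, 121.0, 57.0], 0.64)]
side fixture [([592.0, 64.0, 3.0], 0.9), ([621.0, 419.0, -2.0], 0.74)]
side trigger_pad [([563.0, -82.0, 82.0], 0.58)]
side pinch [([589.0, 44.0, 113.0], 0.69)]
side tube_mouth [([604.0, 121.0, 56.0], 0.77)]
2.9333 [563.98228437 -77.98984182 203.30042996] [[-0.98, 0.199, -0.0], [0.199, 0.98, 0.0], [0.0, 0.0, -1.0]] [-0.04706949 -0.41958839  0.3598133 ]
```

View pics/wrist1.png

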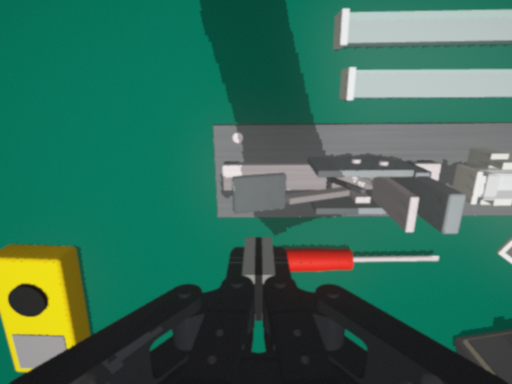

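The wrist view shows the pad's top face centred at about (260,194). The post and lever are at (440,205) and (395,200), and the clamp axis is level in the image, so the yaw is right. I'll check the pad position by ray.

Run:
```python
from h import *
p=arm.snapshot("wrist")
Rm=cv2.Rodrigues(np.float64(p["rvec"]))[0];C=-Rm.T@np.float64(p["tvec"]).ravel()
for uv in ((259,194),(233,190),(286,190)):
    d=Rm.T@np.linalg.solve(np.float64(p["mtx"]),[*uv,1]);print(uv,(C+d*(81-C[2])/d[2]).round(1))
print(proj(p,[[565,-78.5,81],[588.9,43,112]]).round(), C.round())
```

```text
(259, 194) [562.9 -78.   81. ]
(233, 190) [555.2 -98.5  81. ]
(286, 190) [564.  -55.4  81. ]
[[259. 196.]
 [427. 209.]] [484. -63. 323.]
```

step_arm:
  commands:
    - [[0, 0, 30], [0, 0, 0], 0]
    - [[0, 0, 60], [0, 0, 0], 0]
    - [[0, 0, 80], [0, 0, 0], 0]
    - [[0, 0, 92], [0, 0, 0], 0]
    - [[0, 0, 97], [0, 0, 0], 0]
    - [[0, 0, 101], [0, 0, 0], 0]
    - [[0, 0, 105], [0, 0, 0], 0]
    - [[0, 0, 106], [0, 0, 0], 0]

```text
time: 3.65
ee_pos: [564.5, -78.3, 97.8]
eef_rot: [0.001, 0.1, 0.995, -0.0]
contact_force: [-1.7, -0.1, 1.3]
gripper_width: 0.001
grasp_force: 0.9
```

step_arm:
  commands:
    - [[0, 1.5, 5], [0, 0, 0], 0]
    - [[0, 3, 10], [0, 0, 0], 0]
    - [[0, 4.5, 15], [0, 0, 0], 0]
    - [[0, 6, 20], [0, 0, 0], 0]
    - [[0, 7.5, 25], [0, 0, 0], 0]
    - [[0, 9, 30], [0, 0, 0], 0]
    - [[0, 10, 33], [0, 0, 0], 0]

```text
time: 4.23
ee_pos: [567.4, -66.7, 64.3]
eef_rot: [0.001, 0.1, 0.995, 0.001]
contact_force: [0.3, -0.4, 7.0]
gripper_width: 0.001
grasp_force: 3.1
```

Run:
```python
from h import *
for c in ("side","scene","wrist"):
    p=arm.snapshot(c); save(p,c+"2")
    for t in ("trigger_pad","pinch"):
        r=arm.landmark_of(t,p)
        print(c,t,[(np.round(d["centre"]).tolist(),round(d["confidence"],2)) for d in r[:2]])
s,x,q=st();print(s["time"],x,s["contact_force"])
```

```text
side trigger_pad [([715.0, 205.0, -3.0], 0.64), ([591.0, 58.0, 112.0], 0.48)]
side pinch [([592.0, 57.0, 113.0], 0.7), ([718.0, 201.0, -2.0], 0.17)]
scene trigger_pad [([565.0, -68.0, 40.0], 0.58)]
scene pinch [([592.0, 50.0, 116.0], 0.92), ([515.0, 139.0, 1.0], 0.16)]
wrist trigger_pad [([566.0, -69.0, 35.0], 0.65)]
wrist pinch []
4.6833 [566.78159024 -66.99509641  64.6324482 ] [1.30839872 0.95660027 4.79417336]
```

View pics/wrist2.png

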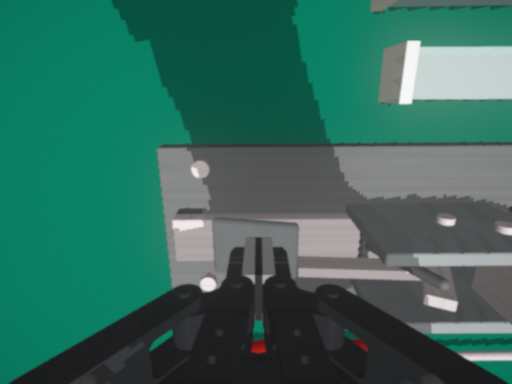

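The wrist view shows the fingertips at (258,250), well within the depressed pad (215–298, 220–280). The head has advanced about 12 mm. Next stroke.

step_arm:
  commands:
    - [[0, 1, -12], [0, 0, 0], 0]
    - [[0, 2, -24], [0, 0, 0], 0]
    - [[0, 3.5, -36], [0, 0, 0], 0]
    - [[0, 3.5, -42], [0, 0, 0], 0]
    - [[0, 3.5, -42], [0, 0, 0], 0]

```text
time: 5.1
ee_pos: [566.3, -65.1, 107.7]
eef_rot: [0.0, 0.1, 0.995, -0.0]
contact_force: [-0.7, -0.5, 0.2]
gripper_width: -0.006
grasp_force: 0.0
```

step_arm:
  commands:
    - [[0, -0.5, 6], [0, 0, 0], 0]
    - [[0, 1, 12], [0, 0, 0], 0]
    - [[0, 3, 18], [0, 0, 0], 0]
    - [[0, 4.5, 24], [0, 0, 0], 0]
    - [[0, 6.5, 30], [0, 0, 0], 0]
    - [[0, 8, 36], [0, 0, 0], 0]
    - [[0, 9.5, 41], [0, 0, 0], 0]
    - [[0, 10, 43], [0, 0, 0], 0]

```text
time: 5.77
ee_pos: [568.6, -53.1, 62.4]
eef_rot: [-0.0, 0.1, 0.995, 0.001]
contact_force: [-0.6, -0.1, 6.1]
gripper_width: -0.001
grasp_force: 3.1
```

```bash
cat > m.py <<'E'
from h import *
for c in ("side","scene","wrist"):
    p=arm.snapshot(c); save(p,c+"3")
    for t in ("trigger_pad","pinch"):
        r=arm.landmark_of(t,p)
        print(c,t,[(np.round(d["centre"]).tolist(),round(d["confidence"],2)) for d in r[:1]])
s,x,q=st();print(s["time"],x,s["contact_force"])
E
python3 m.py
```

```text
side trigger_pad [([566.0, -58.0, 38.0], 0.5)]
side pinch [([596.0, 71.0, 114.0], 0.97)]
scene trigger_pad [([720.0, 203.0, 2.0], 0.69)]
scene pinch [([596.0, 68.0, 112.0], 0.97)]
wrist trigger_pad [([573.0, -57.0, 39.0], 0.75)]
wrist pinch []
6.2167 [568.60931426 -53.21938369  63.17846647] [-1.01854462  2.40119114  4.52489401]
```

step_arm:
  commands:
    - [[0, 1, -12], [0, 0, 0], 0]
    - [[0, 1, -24], [0, 0, 0], 0]
    - [[0, 2, -36], [0, 0, 0], 0]
    - [[0, 2, -43], [0, 0, 0], 0]
    - [[0, 2, -43], [0, 0, 0], 0]

```text
time: 6.63
ee_pos: [570.1, -53.4, 108.4]
eef_rot: [0.002, 0.1, 0.995, -0.0]
contact_force: [-0.1, -0.1, -1.1]
gripper_width: -0.001
grasp_force: 0.0
```

step_arm:
  commands:
    - [[0, -0.5, 6], [0, 0, 0], 0]
    - [[0, 1, 12], [0, 0, 0], 0]
    - [[0, 2.5, 17], [0, 0, 0], 0]
    - [[0, 4, 22], [0, 0, 0], 0]
    - [[0, 5, 26], [0, 0, 0], 0]
    - [[0, 6, 30], [0, 0, 0], 0]

```text
time: 7.13
ee_pos: [570.1, -47.5, 75.5]
eef_rot: [-0.0, 0.1, 0.995, -0.0]
contact_force: [0.3, -2.3, 4.2]
gripper_width: 0.003
grasp_force: 2.3
```

step_arm:
  commands:
    - [[0, 1, 4], [0, 0, 0], 0]
    - [[0, 2, 8], [0, 0, 0], 0]
    - [[0, 3, 11], [0, 0, 0], 0]
    - [[0, 3.5, 13], [0, 0, 0], 0]

```text
time: 7.47
ee_pos: [571.2, -41.8, 63.2]
eef_rot: [0.0, 0.1, 0.995, 0.001]
contact_force: [-0.8, -0.6, 6.2]
gripper_width: 0.001
grasp_force: 3.1
```

```bash
python3 m.py
```

```text
side trigger_pad [([573.0, -40.0, 40.0], 0.38)]
side pinch []
scene trigger_pad [([569.0, -45.0, 39.0], 0.57)]
scene pinch [([597.0, 79.0, 111.0], 0.7)]
wrist trigger_pad [([572.0, -43.0, 35.0], 0.61)]
wrist pinch []
7.9167 [571.2023736  -41.55787419  63.39291496] [-0.61521765  1.46156265  5.25847891]
```

step_arm:
  commands:
    - [[0, 1, -12], [0, 0, 0], 0]
    - [[0, 1, -24], [0, 0, 0], 0]
    - [[0, 3, -36], [0, 0, 0], 0]
    - [[0, 3, -43], [0, 0, 0], 0]
    - [[0, 3, -43], [0, 0, 0], 0]

```text
time: 8.33
ee_pos: [572.3, -40.0, 108.2]
eef_rot: [0.001, 0.1, 0.995, 0.0]
contact_force: [1.2, 0.1, -0.3]
gripper_width: -0.002
grasp_force: 0.0
```

step_arm:
  commands:
    - [[0, -0.5, 6], [0, 0, 0], 0]
    - [[0, 1, 11], [0, 0, 0], 0]
    - [[0, 2.5, 15], [0, 0, 0], 0]
    - [[0, 3, 18], [0, 0, 0], 0]
    - [[0, 4, 21], [0, 0, 0], 0]
    - [[0, 5, 24], [0, 0, 0], 0]

```text
time: 8.83
ee_pos: [572.1, -36.9, 81.7]
eef_rot: [-0.001, 0.101, 0.995, -0.001]
contact_force: [-0.7, -4.0, 6.4]
gripper_width: -0.002
grasp_force: 3.0
```

step_arm:
  commands:
    - [[0, 1, 3], [0, 0, 0], 0]
    - [[0, 1.5, 6], [0, 0, 0], 0]

```text
time: 9.0
ee_pos: [572.4, -35.5, 76.4]
eef_rot: [-0.001, 0.101, 0.995, -0.001]
contact_force: [-2.8, -2.1, 8.8]
gripper_width: -0.001
grasp_force: 4.6
```

step_arm:
  commands:
    - [[0, 1, 3], [0, 0, 0], 0]
    - [[0, 1.5, 6], [0, 0, 0], 0]

```text
time: 9.17
ee_pos: [572.9, -33.0, 70.8]
eef_rot: [-0.0, 0.1, 0.995, -0.0]
contact_force: [-2.0, -1.7, 9.8]
gripper_width: -0.0
grasp_force: 5.2
```

step_arm:
  commands:
    - [[0, 1, 3], [0, 0, 0], 0]
    - [[0, 1.5, 6], [0, 0, 0], 0]

```text
time: 9.33
ee_pos: [573.5, -30.2, 65.1]
eef_rot: [0.0, 0.1, 0.995, 0.001]
contact_force: [-2.6, -1.0, 12.6]
gripper_width: 0.007
grasp_force: 6.2
```

```bash
python3 m.py
```

```text
side trigger_pad [([572.0, -33.0, 43.0], 0.4)]
side pinch [([600.0, 95.0, 113.0], 0.69)]
scene trigger_pad [([572.0, -32.0, 44.0], 0.63)]
scene pinch [([599.0, 91.0, 111.0], 0.97)]
wrist trigger_pad [([576.0, -33.0, 39.0], 0.71)]
wrist pinch []
9.7833 [573.45654919 -30.21404333  65.34863395] [-1.71242755 -1.6687316  11.21515943]
```

step_arm:
  commands:
    - [[0, 1, -12], [0, 0, 0], 0]
    - [[0, 1, -24], [0, 0, 0], 0]
    - [[0, 2, -36], [0, 0, 0], 0]
    - [[0, 2, -42], [0, 0, 0], 0]
    - [[0, 2, -42], [0, 0, 0], 0]

```text
time: 10.2
ee_pos: [574.5, -28.4, 107.7]
eef_rot: [0.001, 0.1, 0.995, 0.001]
contact_force: [-0.3, -0.2, 0.2]
gripper_width: -0.002
grasp_force: 0.0
```

step_arm:
  commands:
    - [[0, -0.5, 5], [0, 0, 0], 0]
    - [[0, 0.5, 9], [0, 0, 0], 0]
    - [[0, 1.5, 12], [0, 0, 0], 0]
    - [[0, 2, 15], [0, 0, 0], 0]
    - [[0, 2.5, 17], [0, 0, 0], 0]

```text
time: 10.62
ee_pos: [573.7, -28.9, 88.6]
eef_rot: [-0.001, 0.101, 0.995, -0.002]
contact_force: [-1.3, -4.1, 8.0]
gripper_width: 0.0
grasp_force: 3.4
```

step_arm:
  commands:
    - [[0, 0.5, 1.5], [0, 0, 0], 0]
    - [[0, 1, 3], [0, 0, 0], 0]

```text
time: 10.78
ee_pos: [573.6, -29.2, 86.1]
eef_rot: [-0.001, 0.101, 0.995, -0.003]
contact_force: [-2.4, -6.3, 10.6]
gripper_width: 0.001
grasp_force: 4.5
```

step_arm:
  commands:
    - [[0, 0.5, 1.5], [0, 0, 0], 0]
    - [[0, 1, 3], [0, 0, 0], 0]

```text
time: 10.95
ee_pos: [573.6, -29.4, 83.5]
eef_rot: [-0.001, 0.102, 0.995, -0.003]
contact_force: [-2.9, -7.4, 10.7]
gripper_width: -0.001
grasp_force: 5.8
```

step_arm:
  commands:
    - [[0, 0, 1.5], [0, 0, 0], 0]
    - [[0, 0, 3], [0, 0, 0], 0]

```text
time: 11.12
ee_pos: [573.7, -29.6, 81.0]
eef_rot: [-0.001, 0.102, 0.995, -0.004]
contact_force: [-4.2, -6.6, 15.3]
gripper_width: 0.001
grasp_force: 7.6
```

step_arm:
  commands:
    - [[0, 0.5, 1], [0, 0, 0], 0]
    - [[0, 0.5, 2], [0, 0, 0], 0]

```text
time: 11.28
ee_pos: [573.7, -29.5, 79.4]
eef_rot: [-0.001, 0.102, 0.995, -0.004]
contact_force: [-4.8, -7.3, 17.4]
gripper_width: -0.002
grasp_force: 8.8
```

step_arm:
  commands:
    - [[0, 0.5, 1], [0, 0, 0], 0]
    - [[0, 0.5, 2], [0, 0, 0], 0]

```text
time: 11.45
ee_pos: [573.7, -29.5, 77.8]
eef_rot: [-0.001, 0.102, 0.995, -0.004]
contact_force: [-6.3, -8.6, 20.7]
gripper_width: 0.003
grasp_force: 10.1
```

```bash
python3 m.py
python3 - <<'E'
from h import *
a=[]
for c in ("side","scene"):
    p=arm.snapshot(c); u=proj(p,[600,110,60])[0].astype(int)
    f=p["frame"][max(0,u[1]-40):u[1]+40,max(0,u[0]-50):u[0]+50]
    a.append(cv2.resize(f,(600,480),interpolation=cv2.INTER_CUBIC)[:,100:500])
save({"frame":np.hstack(a)},"seat")
E
```

```text
side trigger_pad [([573.0, -33.0, 52.0], 0.57)]
side pinch [([600.0, 94.0, 115.0], 0.79)]
scene trigger_pad [([510.0, 141.0, -1.0], 0.62)]
scene pinch [([600.0, 90.0, 113.0], 0.73)]
wrist trigger_pad [([576.0, -32.0, 54.0], 0.61)]
wrist pinch []
11.9 [573.71099506 -29.53185715  77.99104206] [-6.48833893 -7.87930906 19.68176995]
```

View pics/seat.png

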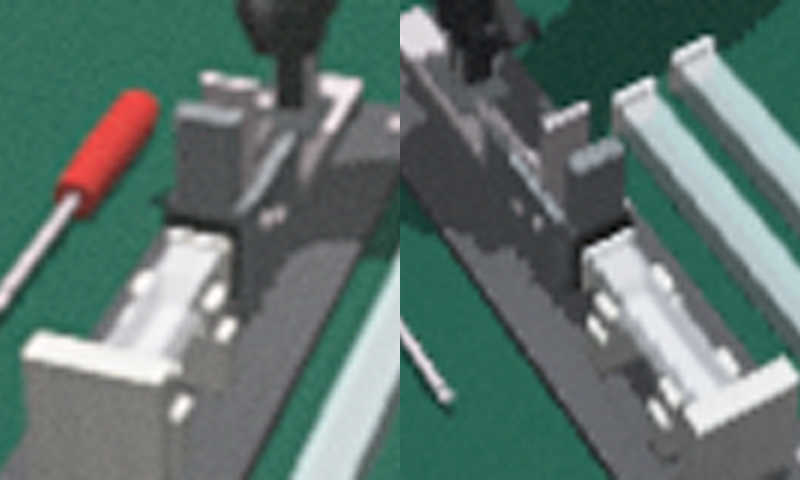

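The head hasn't moved during this stroke (pinch still at about y=92) while the force climbed to 20 N, and the crop shows the jaw against the plug flange at the tube mouth. That suggests it has seated. I'll ease off and inspect the plug from above.

step_arm:
  commands:
    - [[0, 0, -10], [0, 0, 0], 0]
    - [[0, 0, -40], [0, 0, 0], 0]
    - [[0, 0, -80], [0, 0, 0], 0]
    - [[0, 30, -120], [0, 0, 0], 70]
    - [[0, 65, -145], [0, 0, 0], 70]
    - [[0, 100, -145], [0, 0, 0], 70]
    - [[-1, 124, -145], [0, 0, 0], 70]
    - [[-1, 124, -145], [0, 0, 0], 70]

```text
time: 12.67
ee_pos: [600.2, 107.5, 221.6]
eef_rot: [0.0, 0.094, 0.996, 0.004]
contact_force: [0.1, 0.8, 0.2]
gripper_width: 0.709
grasp_force: 0.0
```

Run:
```python
from h import *
for c in ("side","scene","wrist"):
    p=arm.snapshot(c)
    for t in ("pinch","tube_mouth","trigger_pad"):
        r=arm.landmark_of(t,p)
        print(c,t,[(np.round(d["centre"]).tolist(),round(d["confidence"],2)) for d in r[:1]])
save(p,"wrist4")
cv2.imwrite("pics/wrist4.png",cv2.resize(p["frame"][:,:,::-1],(800,600),interpolation=cv2.INTER_CUBIC))
a=np.array([.199,.98,0]); m=np.array([604,120,55.])
print((proj(p,[m,m-5*a,m-26*a+[0,0,57]])*800/512).round())
s,x,q=st();print(s["time"],x,s["contact_force"])
```

```text
side pinch [([600.0, 96.0, 114.0], 0.62)]
side tube_mouth [([606.0, 117.0, 56.0], 0.83)]
side trigger_pad [([574.0, -28.0, 79.0], 0.46)]
scene pinch [([598.0, 92.0, 113.0], 0.95)]
scene tube_mouth [([603.0, 120.0, 58.0], 0.72)]
scene trigger_pad [([573.0, -27.0, 83.0], 0.59)]
wrist pinch [([600.0, 95.0, 114.0], 0.76)]
wrist tube_mouth [([602.0, 119.0, 53.0], 0.59)]
wrist trigger_pad [([579.0, -28.0, 78.0], 0.91)]
[[445. 280.]
 [437. 280.]
 [403. 311.]]
13.2667 [600.63988885  96.68282666 221.29678217] [-0.23309738 -0.50406186  0.30874175]
```

View pics/wrist4.png

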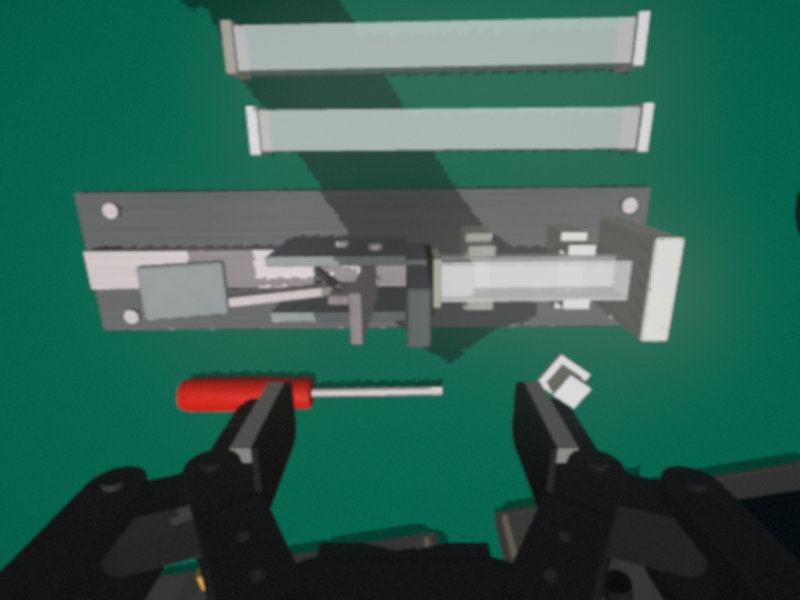

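The wrist view shows the flange (431–441, ~278) directly against the tube end at 441. The plug's 20 mm body is visible inside the tube up to about 475, so it is home. The lever is at (358,320) and the post at (418,310), between the open fingers in x. I'll descend partway and confirm from closer.

step_arm:
  commands:
    - [[1, 0, 20], [0, 0, 0], 62]
    - [[1, 0, 40], [0, 0, 0], 62]
    - [[1, 0, 55], [0, 0, 0], 62]
    - [[1, 0, 55], [0, 0, 0], 62]

```text
time: 13.6
ee_pos: [597.5, 96.5, 163.1]
eef_rot: [-0.003, 0.1, 0.995, -0.001]
contact_force: [-0.4, -0.4, 0.2]
gripper_width: 0.727
grasp_force: 0.0
```

Run:
```python
from h import *
p=arm.snapshot("wrist")
cv2.imwrite("pics/wrist5.png",cv2.resize(p["frame"][:,:,::-1],(800,600),interpolation=cv2.INTER_CUBIC))
for t in ("pinch","tube_mouth"): print([(np.round(d["centre"],1).tolist(),d["confidence"]) for d in arm.landmark_of(t,p)[:1]])
s,x,q=st();print(s["time"],x,q.as_matrix().round(3)[:2,1])
a=np.array([.199,.98,0]); m=np.array([599,94,130.])
print((proj(p,[m-19*a,m+17*a,m-19*a-[0,0,30],m+17*a-[0,0,30]])*800/512).round())
```

```text
[([597.5, 96.2, 113.3], 0.81)]
[([603.6, 121.0, 52.4], 0.63)]
13.75 [600.27469767  97.61744329 167.15095818] [0.2  0.98]
[[347. 389.]
 [448. 390.]
 [355. 355.]
 [442. 355.]]
```

View pics/wrist5.png

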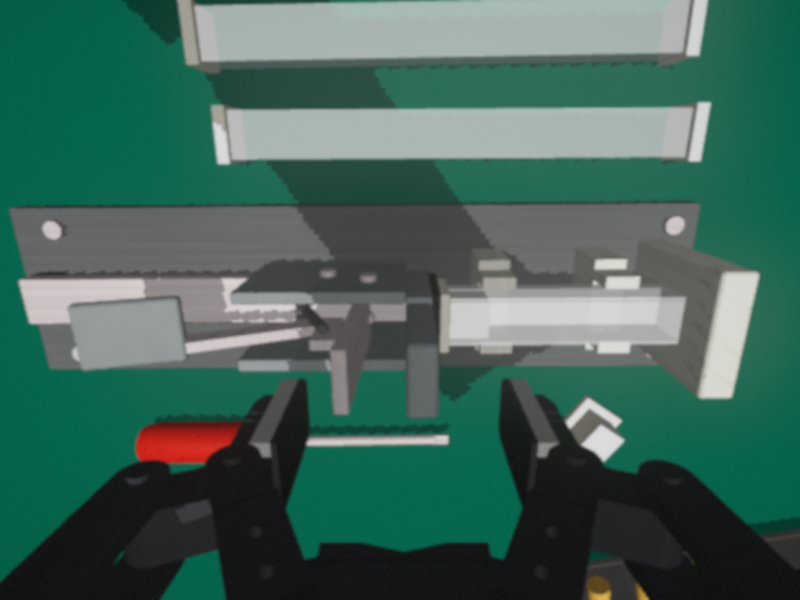

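Run:
```python
from h import *
p=arm.snapshot("wrist")
Rm=cv2.Rodrigues(np.float64(p["rvec"]))[0];C=-Rm.T@np.float64(p["tvec"]).ravel()
a=np.array([.199,.98,0])
for n,u,v,z in (("post front top",438,395,130),("lever rear top",332,400,130),("lever front top",350,400,130),("flange rear",440,315,70),("flange front",451,315,70),("tube start",451,315,67),("tube end",685,320,67),("insert end",490,315,67)):
    d=Rm.T@np.linalg.solve(np.float64(p["mtx"]),[u*.64,v*.64,1]);P=C+d*(z-C[2])/d[2];print(n,P.round(1),(P@a).round(1))
print(np.array([599,94,0])@a, np.array([604,120,0])@a)
# profile along u in the native image at the flange
g=p["frame"].astype(int)
for v in (194,200,206): print(v,g[v,272:322].mean(1).round().astype(int).tolist())
```

```text
post front top [609.2 107.9 130. ] 227.0
lever rear top [603.4  69.1 130. ] 187.8
lever front top [604.7  75.6 130. ] 194.5
flange rear [600.5 114.7  70. ] 231.9
flange front [601.6 119.9  70. ] 237.2
tube start [602.7 120.   67. ] 237.5
tube end [628.2 232.   67. ] 352.4
insert end [606.5 138.7  67. ] 256.6
211.321 237.79600000000002
194 [64, 62, 54, 49, 48, 60, 99, 139, 161, 166, 166, 164, 168, 185, 200, 204, 204, 204, 205, 204, 204, 204, 204, 204, 204, 204, 204, 204, 204, 204, 204, 204, 204, 204, 204, 204, 204, 205, 208, 212, 214, 214, 214, 214, 214, 213, 214, 214, 213, 211]
200 [64, 64, 61, 56, 50, 61, 99, 140, 161, 166, 167, 169, 181, 197, 203, 204, 204, 204, 204, 204, 204, 204, 204, 204, 205, 204, 204, 204, 204, 205, 204, 204, 204, 204, 205, 204, 204, 205, 208, 212, 213, 213, 213, 213, 214, 213, 213, 213, 212, 210]
206 [64, 65, 65, 62, 57, 64, 106, 144, 161, 166, 166, 167, 180, 198, 203, 204, 204, 204, 204, 203, 204, 204, 204, 204, 204, 204, 204, 204, 204, 204, 204, 204, 204, 204, 204, 204, 202, 193, 180, 175, 175, 175, 174, 175, 175, 175, 175, 175, 173, 172]
```

Flange rear (s=231.9) meets the jaw face (post front plus 4, about 231), and the flange front meets the tube mouth with no gap, so the plug is seated. Next: descend, pinch and squeeze.

step_arm:
  commands:
    - [[0, -2, 15], [0, 0, 0], 62]
    - [[0, -2, 30], [0, 0, 0], 62]
    - [[0, -2, 42], [0, 0, 0], 62]
    - [[0, -2, 50], [0, 0, 0], 62]
    - [[0, -2, 50], [0, 0, 0], 62]

```text
time: 14.22
ee_pos: [598.5, 95.3, 115.0]
eef_rot: [-0.001, 0.1, 0.995, -0.0]
contact_force: [-0.3, -0.5, 0.4]
gripper_width: 0.726
grasp_force: 0.0
```

step_arm:
  commands:
    - [[0, 0, 0], [0, 0, 0], 45]
    - [[0, 0, 0], [0, 0, 0], 40]
    - [[0, 0, 0], [0, 0, 0], 35]
    - [[0, 0, 0], [0, 0, 0], 30]
    - [[0, 0, 0], [0, 0, 0], 22]
    - [[0, 0, 0], [0, 0, 0], 22]
    - [[0, 0, 0], [0, 0, 0], 22]
    - [[0, 0, 0], [0, 0, 0], 22]
  force: 20

```text
time: 14.88
ee_pos: [600.1, 95.4, 117.6]
eef_rot: [0.001, 0.1, 0.995, -0.0]
contact_force: [-1.2, -2.2, 5.8]
gripper_width: 0.304
grasp_force: 20.4
```

Opening is 26 mm with 20 N of grip, so the lever is squeezed. Sliding back.

step_arm:
  commands:
    - [[0, -4, 0], [0, 0, 0], 22]
    - [[0, -9, 0], [0, 0, 0], 22]
    - [[0, -14, 0], [0, 0, 0], 22]
    - [[0, -19, 0], [0, 0, 0], 22]
    - [[0, -24, 0], [0, 0, 0], 22]
    - [[0, -29, 0], [0, 0, 0], 22]
    - [[0, -34, 0], [0, 0, 0], 22]
    - [[0, -38, 0], [0, 0, 0], 22]

```text
time: 15.55
ee_pos: [593.0, 59.4, 117.5]
eef_rot: [0.002, 0.1, 0.995, 0.001]
contact_force: [1.5, 3.5, 6.2]
gripper_width: 0.301
grasp_force: 23.8
```

step_arm:
  commands:
    - [[0, -4, 0], [0, 0, 0], 22]
    - [[0, -8, 0], [0, 0, 0], 22]
    - [[0, -11, 0], [0, 0, 0], 22]
    - [[0, -13, 0], [0, 0, 0], 22]
    - [[0, -15, 0], [0, 0, 0], 22]
    - [[0, -15, 0], [0, 0, 0], 22]

```text
time: 16.05
ee_pos: [590.0, 44.0, 117.5]
eef_rot: [0.002, 0.1, 0.995, 0.001]
contact_force: [1.9, 2.2, 6.8]
gripper_width: 0.302
grasp_force: 22.8
```

step_arm:
  commands:
    - [[0, -2, 0], [0, 0, 0], 22]
    - [[0, -4, 0], [0, 0, 0], 22]
    - [[0, -5, 0], [0, 0, 0], 22]
    - [[0, -5, 0], [0, 0, 0], 22]

```text
time: 16.38
ee_pos: [589.1, 39.3, 117.5]
eef_rot: [0.002, 0.1, 0.995, 0.001]
contact_force: [1.5, 1.8, 6.9]
gripper_width: 0.296
grasp_force: 23.0
```

step_arm:
  commands:
    - [[0, -1, 0], [0, 0, 0], 22]
    - [[0, -2, 0], [0, 0, 0], 22]
    - [[0, -2, 0], [0, 0, 0], 22]

```text
time: 16.63
ee_pos: [588.7, 37.6, 117.5]
eef_rot: [0.002, 0.1, 0.995, 0.001]
contact_force: [1.4, 2.0, 6.4]
gripper_width: 0.298
grasp_force: 23.2
```

step_arm:
  commands:
    - [[0, -1, 0], [0, 0, 0], 22]
    - [[0, -1, 0], [0, 0, 0], 22]

```text
time: 16.8
ee_pos: [588.6, 36.6, 117.6]
eef_rot: [0.002, 0.1, 0.995, 0.001]
contact_force: [1.1, 1.5, 6.7]
gripper_width: 0.301
grasp_force: 23.2
```

step_arm:
  commands:
    - [[0, -1, 0], [0, 0, 0], 22]
    - [[0, -1.5, 0], [0, 0, 0], 22]
    - [[0, -1.5, 0], [0, 0, 0], 22]

```text
time: 17.05
ee_pos: [588.5, 36.5, 117.5]
eef_rot: [0.002, 0.099, 0.995, 0.002]
contact_force: [1.8, 4.0, 5.8]
gripper_width: 0.303
grasp_force: 24.8
```

step_arm:
  commands:
    - [[0, -1, 0], [0, 0, 0], 22]
    - [[0, -1.5, 0], [0, 0, 0], 22]
    - [[0, -1.5, 0], [0, 0, 0], 22]

```text
time: 17.3
ee_pos: [588.5, 36.5, 117.5]
eef_rot: [0.003, 0.099, 0.995, 0.003]
contact_force: [3.2, 7.0, 4.9]
gripper_width: 0.302
grasp_force: 26.5
```

Run:
```python
from h import *
for c in ("side","scene","wrist"):
    p=arm.snapshot(c)
    for t in ("pinch","trigger_pad","tube_mouth"):
        print(c,t,[(np.round(d["centre"]).tolist(),round(d["confidence"],2)) for d in arm.landmark_of(t,p)[:1]])
cv2.imwrite("pics/wrist6.png",cv2.resize(p["frame"][:,:,::-1],(800,600),interpolation=cv2.INTER_CUBIC))
s,x,q=st();print(s["time"],x,s["contact_force"])
```

```text
side pinch [([587.0, 40.0, 112.0], 0.58)]
side trigger_pad [([563.0, -88.0, 79.0], 0.59)]
side tube_mouth [([608.0, 118.0, 54.0], 0.71)]
scene pinch [([588.0, 32.0, 114.0], 0.87)]
scene trigger_pad [([566.0, -88.0, 81.0], 0.5)]
scene tube_mouth [([602.0, 122.0, 59.0], 0.81)]
wrist pinch [([585.0, 35.0, 113.0], 0.86)]
wrist trigger_pad [([565.0, -88.0, 80.0], 0.97)]
wrist tube_mouth [([602.0, 119.0, 52.0], 0.56)]
17.9 [588.53364878  36.46588638 117.54322006] [3.85891381 5.85895238 4.44379465]
```

View pics/wrist6.png

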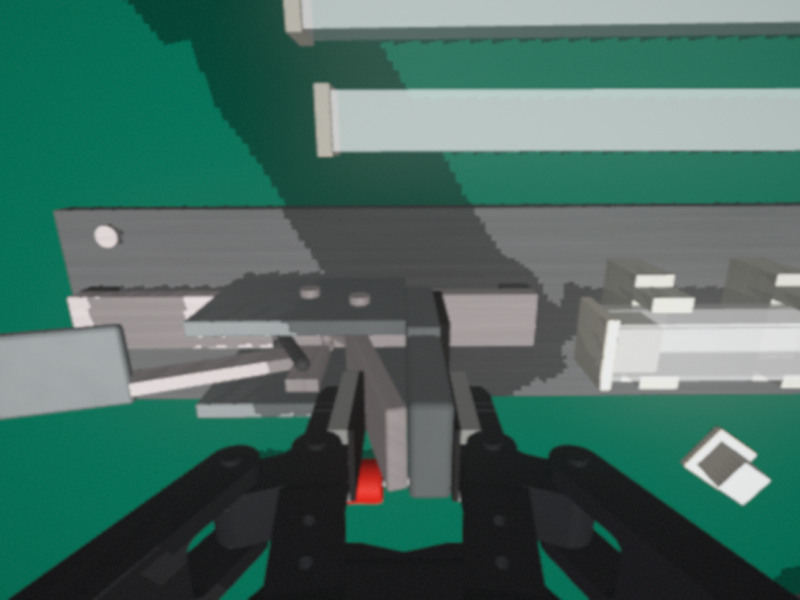

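The view shows the plug flange (605,355) flush with the tube. The jaw is well clear, and the lever is pinched against the post. The TCP has stalled after 60 mm with the force rising, so the head is at its home stop. Let go and lift.

step_arm:
  commands:
    - [[0, 1, 0], [0, 0, 0], 35]
    - [[0, 2, 0], [0, 0, 0], 50]
    - [[0, 2, 0], [0, 0, 0], 62]
    - [[0, 2, 0], [0, 0, 0], 62]
    - [[0, 2, 0], [0, 0, 0], 62]

```text
time: 18.32
ee_pos: [586.2, 34.3, 115.8]
eef_rot: [-0.001, 0.1, 0.995, -0.0]
contact_force: [-1.0, -1.5, 0.2]
gripper_width: 0.724
grasp_force: 0.0
```

step_arm:
  commands:
    - [[0, 0, -15], [0, 0, 0], 62]
    - [[0, 0, -40], [0, 0, 0], 62]
    - [[0, 0, -80], [0, 0, 0], 62]
    - [[0, 0, -110], [0, 0, 0], 62]
    - [[0, 0, -110], [0, 0, 0], 62]
    - [[0, 0, -110], [0, 0, 0], 62]

```text
time: 18.82
ee_pos: [587.7, 34.8, 228.2]
eef_rot: [0.002, 0.1, 0.995, 0.0]
contact_force: [-0.4, -0.2, -0.5]
gripper_width: 0.73
grasp_force: 0.0
```

Run:
```python
from h import *
for c in ("side","scene","wrist"):
    p=arm.snapshot(c)
    for t in ("pinch","trigger_pad"):
        print(c,t,[(np.round(d["centre"]).tolist(),round(d["confidence"],2)) for d in arm.landmark_of(t,p)[:1]])
cv2.imwrite("pics/wrist7.png",cv2.resize(p["frame"][:,:,::-1],(800,600),interpolation=cv2.INTER_CUBIC))
s,x,q=st();print(s["time"],x,s["contact_force"])
```

```text
side pinch [([590.0, 36.0, 113.0], 0.94)]
side trigger_pad [([559.0, -87.0, 80.0], 0.66)]
scene pinch [([586.0, 29.0, 112.0], 0.66)]
scene trigger_pad [([560.0, -87.0, 82.0], 0.54)]
wrist pinch [([584.0, 34.0, 114.0], 0.84)]
wrist trigger_pad [([567.0, -88.0, 78.0], 0.87)]
19.2667 [586.61842818  34.70920117 225.51369374] [-0.0710104   0.63938661  0.02398759]
```

View pics/wrist7.png

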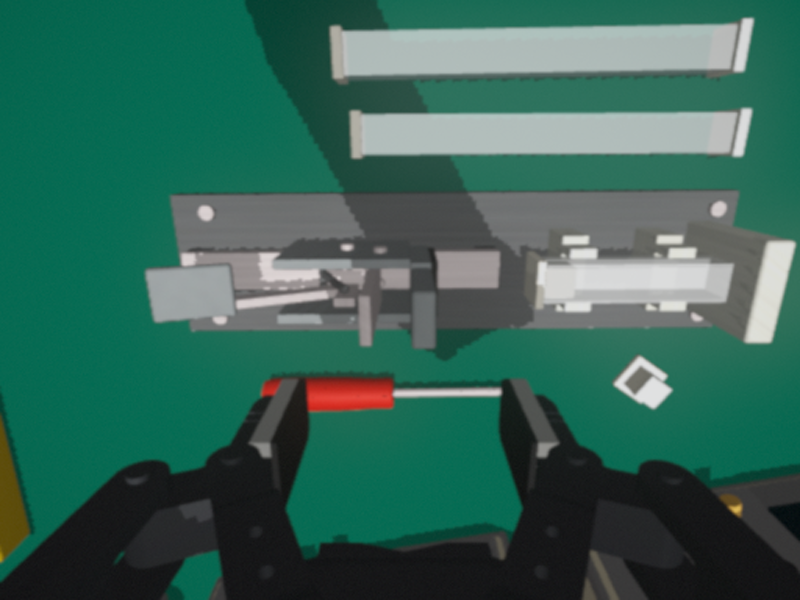

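The plug is flush (540,280), the head is back at its stop, the lever is upright, the robot is clear and nothing else has moved. Handing in.

```bash
python3 -c "
from cell import arm
print(arm.hand_in())"
```

```text
the job is handed in; nothing more can be done
None
```

Job handed in, no verdict returned: the plug looks fully home in the pictures (trigger readings about 21 N at most), and the head was slid back to its stop with the lever squeezed, then let go.

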